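# Roll the canister up the loading ramp and read it

## Robot

A 6-joint arm with a two-finger parallel gripper is mounted at the origin on the work surface. World frame = base frame: x ahead of the robot, y to its left, z up, the work surface at z = 0. Lengths are in m, angles in rad, forces in N, time in s.
With the tool pointing down it reaches from about 0.275 to 0.85 m from the base axis. Payload 19 kg.
Tool frame: the origin (TCP) lies at the very end of the fingers, on their centre line; the grasp point (between the pads) lies 19 mm behind it (r.grip_point_offset is the distance from the TCP to the grasp point, in m); x points along the fingers, y is the direction in which the jaws open and shut, and the axes are right-handed (so a half turn about x gives the same grasp; the last joint's range is limited). The gripper opens to 85 mm and grips with 20 to 120 N. Pads are 22 mm wide; open, the fingers measure 114 mm over their backs; the gripper's body (76 mm by 85 mm) begins 54 mm behind the grasp point. The pads swing forward as they close: fully open they stand 13 mm farther back than shut.
Start: joints at [1.051, 0.15, 1.437, -0, 1.554, -0.134], TCP at [0.216, 0.533, 0.231] pointing down, gripper open.
Joint ranges: [-2.8, 2.8], [-0.68, 2.1], [0.12, 2.68], [-1.39, 4.53], [0.16, 2.79], [-2.81, 2.81]. Speed limits (rad/s): [1.89, 1.89, 2.22, 3.01, 3.01, 3.01].

## Interface

Orientations are given as a 3x3 rotation matrix whose columns are the frame's x, y, z axes.
In Python, from plant import r, get_image, camera_params, ticket, models gives the robot as it stands.
- The arm moves only by the shell command python3 -m inch 'ROWS'. ROWS is a JSON object of lists of equal length, an entry for each row: "claw": the closure, from 0 (fully open) to 1 (shut); "offset": the shift along the tool's x, y, z in m, a list of three; "turn": the turn about the tool's x in degrees. In form: {"claw": [claw, ...], "offset": [[x, y, z], ...], "turn": [turn, ...]}. A call has 1 to 12 rows; each row is the pose to reach, as a shift and turn from the pose commanded when the call began, along the tool's axes at that moment; what a row does not reach only later rows make up. A row lasts 1/10 s, in which the tool goes at most 50 mm and 8.59 degrees, less where a joint would pass 70% of its speed; a pose out of reach is approached as far as the arm can. A call with a gripper value outside its range is refused whole. The fingers move at their own pace and stop on an object; the grip force is fixed at half the most. Time passes only in rows, so rows that repeat a pose let the fingers close. It gives the time, the measured TCP pose, the force and the opening at its end, in the units of the state.
- r.sense(): the state, without advancing time (a new reading comes with each control period).
- get_image(name): name is "side" or "top"; returns (picture, depth): 400x640x3 uint8, blue, green, red; 400x640 float32, m along the optical axis (not along the pixel's ray), 0 where there is no reading.
- camera_params(name): a dict with "vfov" (degrees; the focal length in pixels is half the picture's height over the tangent of half this angle, whatever the lens; pixels are square), "cx", "cy" (the principal point, pixels), "eye" and "orientation" of the camera in the world. Camera axes: x right, y up, looking along -z (the intrinsics and any distortion apply to the point x, -y, -z); pixel columns grow to the right and rows downward; lengths in m; the calibration is good to about 2 mm. A picture is of the moment at which its call begins. camera_params takes no time and is no camera call.
- ticket.close_job(): hands the job in, once; it reports no verdict.
Trained networks look in the newest picture that a camera, given by its name, has taken for a name from the list of things; names that differ only in an ending like _2 or _b are one class to them, and where a whole thing is asked for, a point or a joint stands for the part that bears it (a point fixed in the world has none). Each returns a list of dicts, best first, with "score" (0 to 1); they miss things now and then, are a little off and sometimes report something else, mostly with a low value. They report only what shows in the picture. A call takes as long as a camera call. They do not tell look-alikes from the thing itself.
- models.look_for(camera, label): "xyz" ([x, y, z] in m, in world coordinates, good to about 4 mm: the middle of the surface that is visible of it).
- models.regions_of(camera, label): "pixels" (400x640 bool, what is visible of it).
- models.tip_of(camera, label): "xyz" ([x, y, z] in m, in world coordinates, good to about 4 mm: a listed point, or the origin of a listed thing).
The state is a dict: "t": time; "joint_positions": joint angles; "dq": joint speeds; "effort": joint torques, N m; "ee_pos": TCP position; "orientation": TCP orientation; "force": force on the tool from outside, world axes, zero at the start; "ft_torque": the same for the moment, N m; "grip_width": finger opening in m.
Only numpy, scipy, OpenCV 4.12 (cv2) and the standard library are available. Lean on these libraries where they do the work, as an engineer would, in place of code of your own. Each camera call takes 0.05 s, during which the arm holds its last target.

## Task

Gently push the closed metal canister up its sloped lane on the reader's loading ramp until it drops into the dip in front of the end stop at the top, where it cannot roll back; it must stay on the lane, neither lifted nor squeezed. Then press the round button on top of the reader all the way down and let it go. Leave the spool in the other lane at its foot, and do not disturb the other things on the bench.

Things in the scene. Friction and masses are not known exactly. Their poses are not given: they have to be found in the camera images.
- ramp: Fixed two-lane metal loading ramp with a white reader box at its high end. Origin on the bench under its middle; z up, x level in the uphill direction, y across the lanes. The unit spans x -125 to +162 mm, y -85 to +85 mm; the reader box x 100 to 162 mm, top 95 mm above the bench. Nothing stands downhill of its foot. The button is on the box at x = 135, y = 0 mm.
- lane_frame (a point): Sloped lane floor (0.14 rad): origin on the floor at the uphill face of the foot lip, midway between the lanes, 30 mm above the bench; x uphill along the floor, y across, z square to the floor. Lane centre lines at y = +37 and -37 mm, each 68 mm wide between walls 14 mm high and 6 mm thick. Along x in each lane: foot lip (8 mm high) -6 to 0, plain floor to 165 mm, then a dip 5 mm deep (the seat) up to the end stop's face at 209 mm.
- seat_mid (a point): Point midway between the two seats at the top of the lanes, at the height of a seated part's axis: 182 mm uphill of the foot lip's face and 19 mm above the plane of the lane floor. The seats are 37 mm to either side of it. A 48 mm part in the seat has its axis within 3 mm of here along the lane. The end stop rises 32 mm above the plane of the lane floor.
- canister_center (a point): Centre of the closed metal canister: a plain smooth solid-looking cylinder with a lid, 48 mm diameter, 62 mm long, about 0.16 kg. It lies on its side across one of the two lanes (either one), resting against the foot lip at the start (axis 18 mm uphill of the lip's face, 24 mm above the floor), and rolls freely back down if let go on the slope. Its orientation turns as it rolls.
- spool_center (a point): Centre of the empty metal spool in the other lane: two end discs of 48 mm diameter and 8 mm thickness on a thin 22 mm core, 62 mm long overall. It rests against the foot lip and stays there.
- read_button_top (a point): Centre of the top face of the plain grey round button (32 mm diameter) on top of the reader box; pressed straight down.
- read_button (a joint): Travel of the button in m: 0 released, 0.006 fully down. A spring returns it; fully down takes 4 N.
- small_jar: Small capped glass jar, 40 mm diameter, 50 mm high, standing beside the ramp; origin at the centre of its underside. Leave alone.
- weight: Steel cylinder, 34 mm diameter, 30 mm high, standing beside the ramp; origin at the centre of its underside. Leave alone.
- funnel_stopper: Black rubber stopper, 38 mm diameter at its foot, 35 mm high, standing beside the ramp; origin at the centre of its underside. Leave alone.
- reagent: Glass bottle with a black cap, 70 mm diameter, 150 mm high; origin at the centre of its underside. Leave alone.
- beaker: Open glass beaker, 80 mm diameter, 95 mm high; origin at the centre of its underside. Leave alone.
- wash: White plastic bottle, 60 mm diameter, 130 mm high; origin at the centre of its underside. Leave alone.
- spatula: Flat steel spatula 180 mm long lying on the bench; origin on its underside. Leave alone.
There are look-alikes about, which are no part of the job. Leave any pink or turquoise look-alike of the part that bears canister_center alone.

How it is judged:
By the outcome, as a careful person would: the job done as asked, in the order asked, and still so for the second after the job is handed in, with the robot touching nothing.
It also fails if it takes over 48 s, if anything falls off the work surface, if the arm or the gripper's body presses on something with over 40 N, if the wrist force passes 120 N, or if a joint passes its speed limit or range.

## Working session

There is one attempt and no reset: what is moved stays moved. The work goes in short steps, Python scripts to look and compute and a shell command to move; the robot and the scene stay as the last step left them, time stands still between calls to the robot, and variables do not carry over. Pictures are saved under pics/ and viewed, and the job is handed in when it is done.

```bash
ls; mkdir -p pics
python3 - <<'E'
from plant import r,get_image,camera_params,ticket,models
import cv2,numpy as np
for n in("side","top"):
    im,d=get_image(n); cv2.imwrite(f"pics/{n}0.png",im); np.save(f"pics/{n}0.npy",d)
    print(n,camera_params(n))
s=r.sense();print(s["t"],s["ee_pos"],s["orientation"],s["grip_width"],s["force"])
print(dir(r))
E
```

```text
pics
side {'vfov': 57.07342441919326, 'cx': 322.0095958103265, 'cy': 195.82208461144523, 'eye': array([ 0.44238837, -0.8002722 ,  1.05151041]), 'orientation': array([[ 0.99704179,  0.05925894, -0.0489494 ],
       [-0.07683448,  0.75160181, -0.65512685],
       [-0.00203167,  0.65694985,  0.75393154]])}
top {'vfov': 45.33200933358586, 'cx': 314.27126207200376, 'cy': 199.03574781314617, 'eye': array([ 0.21693114, -0.00590891,  1.33566372]), 'orientation': array([[ 0.04548728,  0.97703924, -0.20814714],
       [-0.99895597,  0.04537046, -0.00533792],
       [ 0.00422838,  0.20817264,  0.97808296]])}
0.1 [0.21627975 0.53252941 0.23072504] [[-5.49799212e-04  3.76294398e-01  9.26499986e-01]
 [-9.93912864e-04  9.26499462e-01 -3.76294776e-01]
 [-9.99999355e-01 -1.12774683e-03 -1.35384832e-04]] 0.08517694894699657 [-0.74371407 -0.91611412  0.17016441]
['MotionError', '__class__', '__delattr__', '__dict__', '__dir__', '__doc__', '__eq__', '__format__', '__ge__', '__getattribute__', '__getstate__', '__gt__', '__hash__', '__init__', '__init_subclass__', '__le__', '__lt__', '__module__', '__ne__', '__new__', '__reduce__', '__reduce_ex__', '__repr__', '__setattr__', '__sizeof__', '__str__', '__subclasshook__', '__weakref__', 'grip_point_offset', 'sense']
```

View pics/side0.png

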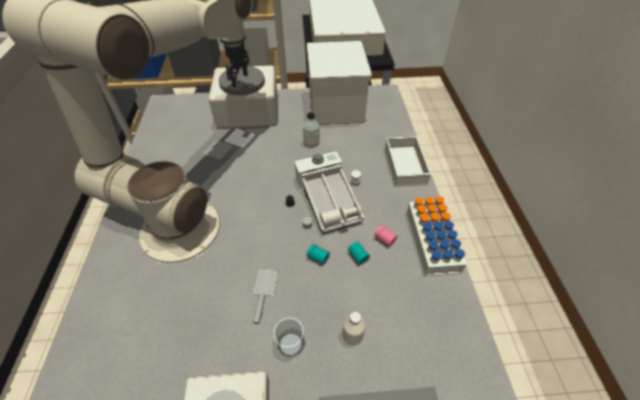

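View pics/top0.png

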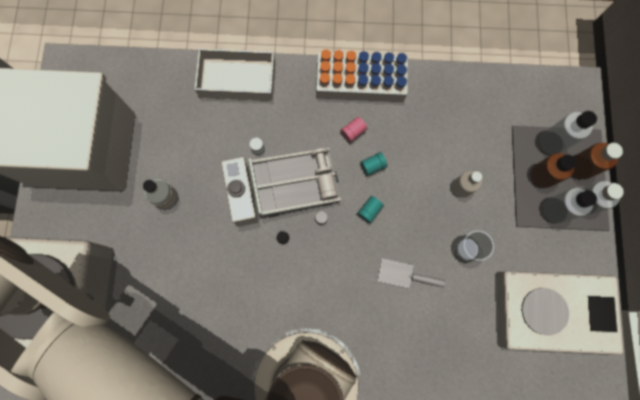

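The top view shows the ramp with its reader at (238,190) and its foot at about (330,178). There are two metal parts at the foot, at (322,160) and (327,185). The look-alikes are pink at (354,129) and turquoise at (374,163) and (371,209), and I'll leave those alone. Next is a close crop and the measurements.

```bash
cat > h.py <<'E'
import numpy as np,cv2
from plant import r,get_image,camera_params,ticket,models
def proj(n,P):
    c=camera_params(n);R=np.array(c["orientation"]);p=(np.atleast_2d(P)-c["eye"])@R
    f=200/np.tan(np.radians(c["vfov"]/2))
    return np.c_[c["cx"]+f*p[:,0]/-p[:,2], c["cy"]-f*p[:,1]/-p[:,2]]
def unproj(n,u,v,d):
    c=camera_params(n);R=np.array(c["orientation"]);f=200/np.tan(np.radians(c["vfov"]/2))
    u,v,d=map(np.asarray,(u,v,d))
    p=np.stack([(u-c["cx"])/f*d,-(v-c["cy"])/f*d,-d],-1)
    return p@R.T+c["eye"]
E
python3 - <<'E'
from h import *
a=cv2.imread("pics/top0.png")[130:240,210:350];cv2.imwrite("pics/topc.png",cv2.resize(a,None,fx=5,fy=5,interpolation=cv2.INTER_CUBIC))
a=cv2.imread("pics/side0.png")[140:240,280:375];cv2.imwrite("pics/sidec.png",cv2.resize(a,None,fx=6,fy=6,interpolation=cv2.INTER_CUBIC))
for n in("top","side"):
    for l in("ramp","lane_frame","seat_mid","canister_center","spool_center","read_button_top","small_jar","weight","funnel_stopper","reagent"):
        print(n,l,[(np.round(x["xyz"],3).tolist(),round(x["score"],2)) for x in models.tip_of(n,l)[:3]])
print(r.sense()["t"])
E
```

```text
top ramp [([0.531, 0.08, 0.001], 0.92)]
top lane_frame [([0.563, -0.036, 0.032], 0.8)]
top seat_mid [([0.521, 0.136, 0.078], 0.71)]
top canister_center [([0.706, -0.101, 0.024], 0.97), ([0.477, -0.153, 0.021], 0.87), ([0.53, -0.034, 0.053], 0.76)]
top spool_center [([0.599, -0.014, 0.057], 0.71), ([0.519, 0.136, 0.076], 0.64)]
top read_button_top [([0.297, -0.279, 0.004], 0.59), ([0.496, 0.208, 0.114], 0.54)]
top small_jar [([0.642, 0.169, -0.004], 0.62)]
top weight [([0.444, -0.021, -0.0], 0.46), ([0.382, -0.433, 0.001], 0.45)]
top funnel_stopper [([0.387, 0.084, 0.003], 0.43), ([0.442, -0.021, -0.002], 0.4)]
top reagent [([0.492, 0.425, 0.001], 0.68)]
side ramp []
side lane_frame [([0.565, -0.034, 0.032], 0.65), ([0.45, -0.024, 0.0], 0.52)]
side seat_mid [([0.52, 0.135, 0.071], 0.96), ([0.5, 0.211, 0.12], 0.4)]
side canister_center [([0.525, -0.034, 0.054], 0.84), ([0.708, -0.102, 0.023], 0.8), ([0.607, -0.161, 0.026], 0.61)]
side spool_center [([0.602, -0.014, 0.059], 0.61)]
side read_button_top [([0.641, 0.177, -0.002], 0.43), ([0.501, 0.209, 0.115], 0.42), ([0.389, 0.084, 0.002], 0.26)]
side small_jar [([0.64, 0.174, -0.001], 0.62)]
side weight [([0.447, -0.022, 0.004], 0.61)]
side funnel_stopper [([0.39, 0.083, -0.001], 0.62), ([0.54, 0.079, 0.005], 0.36)]
side reagent [([0.49, 0.428, 0.003], 0.82), ([0.641, 0.175, -0.0], 0.25)]
1.1
```

View pics/topc.png

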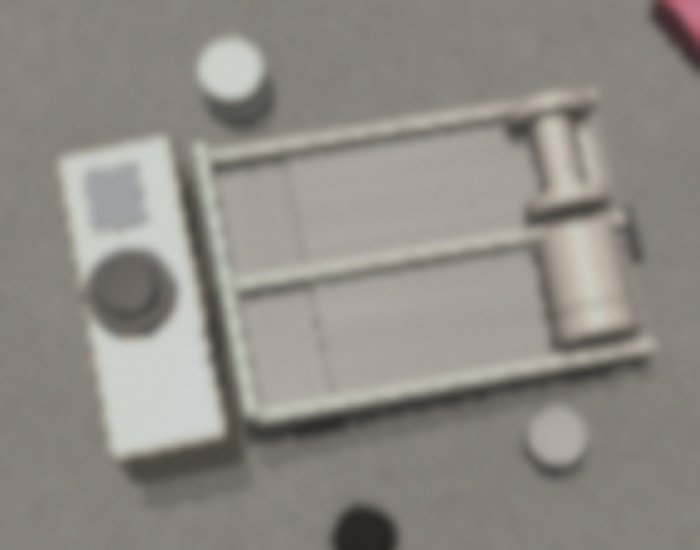

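View pics/sidec.png

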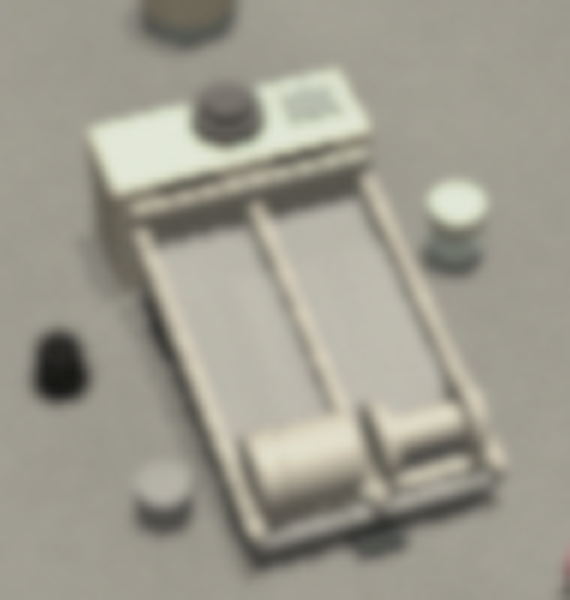

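Going by the description, the canister is the plain solid cylinder in the lane nearer the robot, at top-view (327,185) and world about (0.527,-0.034,0.054). The spool, with its discs and thin core, is at (322,160). I'll fit the ramp pose and check it with an overlay.

```bash
cat >> h.py <<'E'
C,S=np.cos(.14),np.sin(.14)
L0=np.array([-0.119,0,0.030])
def lane(x,y,z): # lane mm -> ramp frame m
    x,y,z=x/1e3,y/1e3,z/1e3
    return L0+np.array([x*C-z*S,y,x*S+z*C])
def W(p,th,o):
    c,s=np.cos(th),np.sin(th); p=np.atleast_2d(p)
    return np.c_[o[0]+c*p[:,0]-s*p[:,1],o[1]+s*p[:,0]+c*p[:,1],p[:,2]]
E
python3 - <<'E'
from h import *
m=[lane(0,0,0),lane(0,0,0),lane(182,0,19),lane(182,0,19),lane(18,37,24),lane(18,37,24),lane(18,-37,24),lane(18,-37,24),[0,0,0],[.135,0,.115],[.135,0,.115]]
w=[[.563,-.036],[.565,-.034],[.521,.136],[.52,.135],[.53,-.034],[.525,-.034],[.599,-.014],[.602,-.014],[.531,.08],[.496,.208],[.501,.209]]
from scipy.optimize import least_squares
m=np.array(m,float);w=np.array(w)
f=least_squares(lambda p:(W(m,p[0],p[1:])[:,:2]-w).ravel(),[1.8,.53,.08]);print(f.x,np.round(f.fun*1e3,1))
th,o=f.x[0],f.x[1:]
np.save("pose.npy",f.x)
pts=[lane(x,y,14) for x in(0,209) for y in(-74,0,74)]+[lane(165,y,0) for y in(-70,-37,37,70)]+[[x,y,.095] for x in(.1,.162) for y in(-.085,.085)]
pts=W(np.array(pts),th,o)
for n,(x0,x1,y0,y1) in dict(top=(210,350,130,240),side=(280,375,140,240)).items():
    a=cv2.imread(f"pics/{n}0.png")[y0:y1,x0:x1];a=cv2.resize(a,None,fx=5,fy=5,interpolation=cv2.INTER_CUBIC)
    for u,v in proj(n,pts): cv2.circle(a,(int((u-x0+.5)*5),int((v-y0+.5)*5)),3,(0,0,255),-1)
    bp=proj(n,W(np.array([[.135,0,.115]]),th,o))[0];cv2.circle(a,(int((bp[0]-x0+.5)*5),int((bp[1]-y0+.5)*5)),3,(0,255,0),-1)
    cv2.imwrite(f"pics/{n}ov.png",a)
    d=np.load(f"pics/{n}0.npy");
    u,v=np.round(bp).astype(int);print(n,"button",unproj(n,u,v,d[v,u]), np.round(unproj(n,u,v,d[v-1:v+2,u-1:u+2].mean()),3))
    for x,y in((90,37),(140,37),(90,-37)):
        q=proj(n,W(lane(x,y,0),th,o))[0];u,v=np.round(q).astype(int);print(n,x,y,np.round(unproj(n,u,v,d[v,u]),4),W(lane(x,y,0),th,o).round(4))
E
```

```text
[1.83889461 0.53470471 0.07830511] [ 3.2 -0.4  1.2 -2.4 -1.8 -1.2 -0.8 -0.2 -3.3  1.7  1.7  1.7 -0.9  1.3
 -3.9  1.3  3.7 -1.7  2.9  0.5 -2.1 -0.5]
top button [0.49923287 0.20951498 0.11510854] [0.499 0.21  0.115]
top 90 37 [0.5083 0.0387 0.0391] [[0.5069 0.0397 0.0426]]
top 140 37 [0.4963 0.0877 0.0443] [[0.4938 0.0874 0.0495]]
top 90 -37 [0.5772 0.0589 0.0468] [[0.5783 0.0593 0.0426]]
side button [0.4991992  0.20359162 0.11718393] [0.499 0.205 0.116]
side 90 37 [0.5085 0.0382 0.0418] [[0.5069 0.0397 0.0426]]
side 140 37 [0.4938 0.083  0.0519] [[0.4938 0.0874 0.0495]]
side 90 -37 [0.5793 0.0606 0.0423] [[0.5783 0.0593 0.0426]]
```

View pics/topov.png

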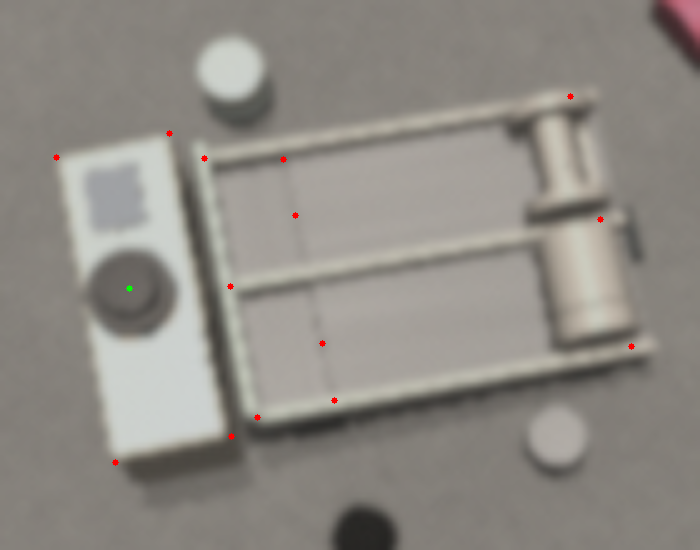

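View pics/sideov.png

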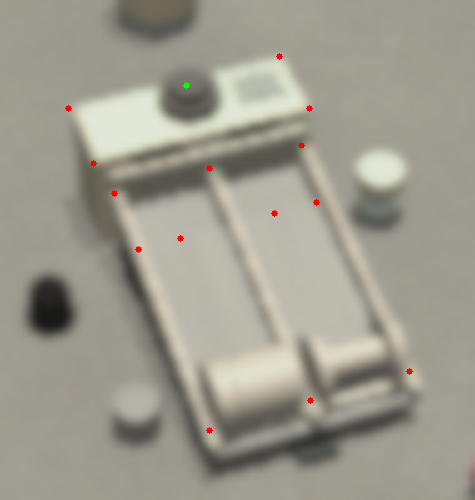

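```bash
cat >> h.py <<'E'
th=1.825;o=np.array([.5343,.0785])
def lw(x,y,z): return W(lane(x,y,z),th,o)[0]
def rel(p,s=None):
    s=s or r.sense();R=np.array(s["orientation"]);return np.round(R.T@(np.asarray(p)-s["ee_pos"]),4)
E
python3 - <<'E'
from h import *
p=lw(-50,37,14);print(p)
q=p.copy();q[2]=.2;print("hi",q,rel(q))
s=r.sense();R=np.array(s["orientation"]);print("turn",np.degrees(np.arctan2(R[1,1],R[0,1]))-(np.degrees(th)-90))
E
```

```text
[ 0.54135653 -0.0957909   0.03688587]
hi [ 0.54135653 -0.0957909   0.2       ] [ 0.0313 -0.46    0.5376]
turn 53.33320545348799
```

```bash
python3 -m inch '{"claw":[1,1,1,1,1,1,1,1,1,1,1,1],"offset":[[0,-0.03,0.03],[0,-0.06,0.065],[0,-0.09,0.1],[0,-0.12,0.135],[0,-0.15,0.17],[0,-0.18,0.205],[0,-0.21,0.24],[0,-0.24,0.275],[0,-0.27,0.31],[0,-0.3,0.345],[0,-0.33,0.38],[0,-0.36,0.415]],"turn":[4,8,12,16,20,24,28,32,36,40,44,48]}'
python3 -c "
from h import *
p=lw(-50,37,14);p[2]=.15;s=r.sense();R=np.array(s['orientation']);print(rel(p),np.degrees(np.arctan2(R[1,1],R[0,1]))-(np.degrees(th)-90),s['grip_width'],s['joint_positions'])"
```

```text
t: 2.3
ee_pos: [0.4659, 0.041, 0.2316]
orientation: [[0.001, 0.941, 0.337], [-0.0, 0.337, -0.941], [-1.0, 0.001, 0.0]]
force: [1.3, 0.8, -0.1]
grip_width: 0.0002
[0.0816 0.0248 0.1542] 5.152117952828377 0.00017166511136106988 [-7.70678308e-02 -7.63516850e-02  1.67170966e+00 -2.10886691e-05
  1.54558356e+00 -4.21192317e-01]
```

```bash
python3 -m inch '{"claw":[1,1,1,1,1,1,1],"offset":[[0,0.005,0.035],[0,0.01,0.075],[0,0.02,0.115],[0.02,0.025,0.145],[0.05,0.025,0.154],[0.08,0.025,0.154],[0.08,0.025,0.154]],"turn":[2,4,5,5,5,5,5]}'
python3 -c "
from h import *
p=lw(-50,37,14);s=r.sense();R=np.array(s['orientation']);print(rel(p),np.degrees(np.arctan2(R[1,1],R[0,1]))-(np.degrees(th)-90),s['force'])
im,d=get_image('side');cv2.imwrite('pics/side1.png',cv2.resize(im[100:280,240:440],None,fx=4,fy=4,interpolation=2)[:600])
im,d=get_image('top');cv2.imwrite('pics/top1.png',cv2.resize(im[120:270,210:410],None,fx=4,fy=4,interpolation=2))
"
```

```text
t: 3.0
ee_pos: [0.5397, -0.0932, 0.1477]
orientation: [[-0.006, 0.967, 0.256], [0.002, 0.256, -0.967], [-1.0, -0.005, -0.003]]
force: [-0.1, 0.3, -0.6]
grip_width: 0.0001
[0.1108 0.0015 0.0033] 0.2903176780209318 [-0.14177547  0.33791984 -0.58274169]
```

View pics/side1.png

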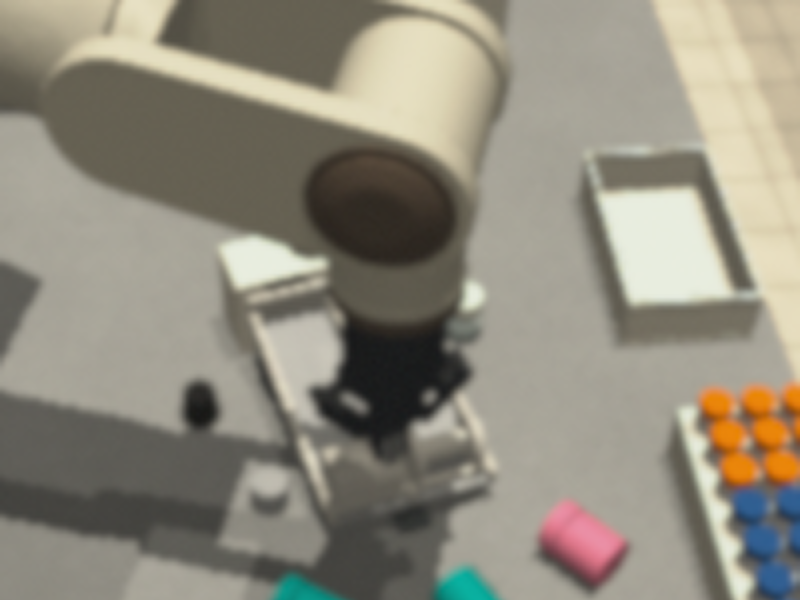

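View pics/top1.png

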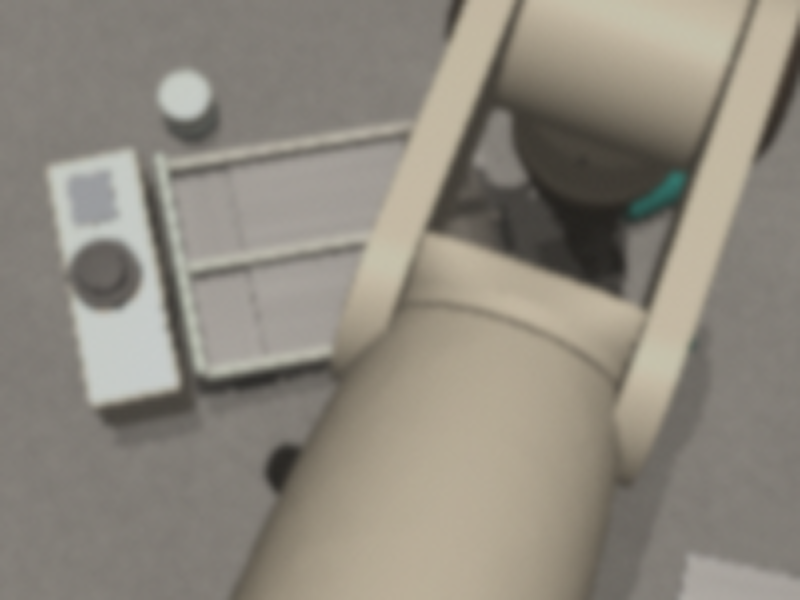

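The fingers are closed and hang downhill of the canister, at about (390,440) in the side crop. The top view is blocked by the arm, and the other items are where they were. Descending now.

```bash
python3 -m inch '{"claw":[1,1,1,1,1,1],"offset":[[0.03,0.001,0.002],[0.06,0.001,0.003],[0.085,0.001,0.003],[0.1,0.001,0.003],[0.11,0.001,0.003],[0.11,0.001,0.003]],"turn":[0,0,0,0,0,0]}'
python3 -c "
from h import *
s=r.sense();print(rel(lw(-50,37,14)),rel(lw(-17,37,14)),rel(lw(0,37,13)),rel(lw(150,37,12)),s['force'])
im,d=get_image('side');cv2.imwrite('pics/side2.png',cv2.resize(im[140:280,240:440],None,fx=4,fy=4,interpolation=2))"
```

```text
t: 3.7
ee_pos: [0.5434, -0.0958, 0.0418]
orientation: [[0.0, 0.966, 0.257], [-0.0, 0.257, -0.966], [-1.0, 0.0, 0.0]]
force: [-1.0, 0.1, 0.9]
grip_width: 0.0001
[ 0.0049 -0.0019 -0.0006] [ 0.0003 -0.0017 -0.0332] [-0.0011 -0.0016 -0.0502] [-0.0211 -0.0007 -0.1989] [-0.99105519  0.09440434  0.94101152]
```

View pics/side2.png

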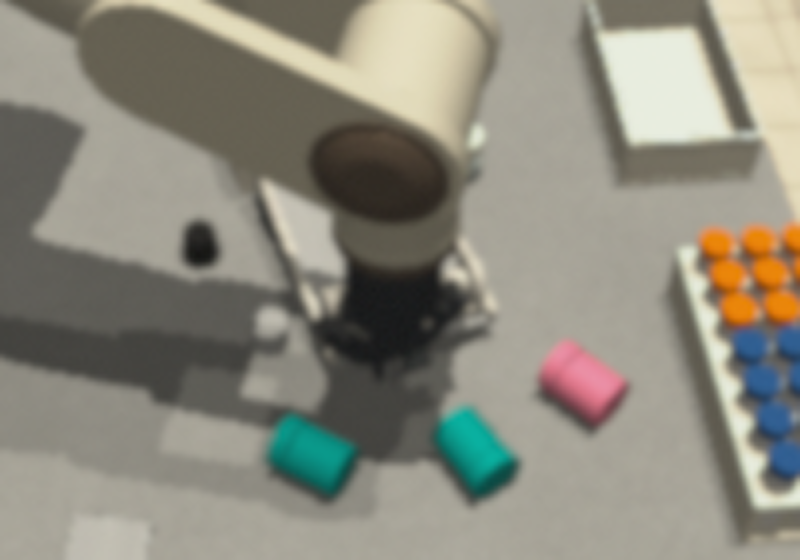

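```bash
python3 -m inch '{"claw":[1,1,1],"offset":[[0,-0.001,-0.012],[0,-0.002,-0.024],[0,-0.002,-0.026]],"turn":[0,0,0]}'
python3 -c "
from h import *
s=r.sense();print(rel(lw(-17,37,14)),rel(lw(-10,37,14)),rel(lw(150,37,12)),s['force'])"
```

```text
t: 4.05
ee_pos: [0.5341, -0.0698, 0.042]
orientation: [[0.001, 0.966, 0.258], [-0.0, 0.258, -0.966], [-1.0, 0.001, 0.0]]
force: [0.8, -0.1, -0.3]
grip_width: -0.0
[ 0.0005  0.0005 -0.0057] [-0.0004  0.0006 -0.0126] [-0.0208  0.0017 -0.1713] [ 0.80292639 -0.12981342 -0.3097015 ]
```

```bash
python3 -m inch '{"claw":[1,1,1,1,1,1,1,1,1,1],"offset":[[0,0,-0.003],[0,0,-0.006],[-0.0005,0,-0.009],[-0.001,0.0005,-0.012],[-0.0015,0.0005,-0.016],[-0.002,0.0005,-0.02],[-0.003,0.0005,-0.025],[-0.0035,0.0005,-0.03],[-0.004,0.0005,-0.035],[-0.005,0.0005,-0.04]],"turn":[0,0,0,0,0,0,0,0,0,0]}'
python3 -c "
from h import *
s=r.sense();print(rel(lw(150,37,12)),s['force'])
im,d=get_image('side');cv2.imwrite('pics/side3.png',cv2.resize(im[120:260,260:420],None,fx=5,fy=5,interpolation=2)[:600])
im,d=get_image('top');cv2.imwrite('pics/top3.png',cv2.resize(im[120:240,210:370],None,fx=5,fy=5,interpolation=2))"
```

```text
t: 5.05
ee_pos: [0.5245, -0.0321, 0.0463]
orientation: [[-0.0, 0.966, 0.257], [-0.0, 0.257, -0.966], [-1.0, -0.0, 0.0]]
force: [0.2, -2.4, 1.3]
grip_width: 0.0004
[-0.0165  0.0011 -0.1324] [ 0.24976132 -2.44652253  1.27910146]
```

View pics/side3.png

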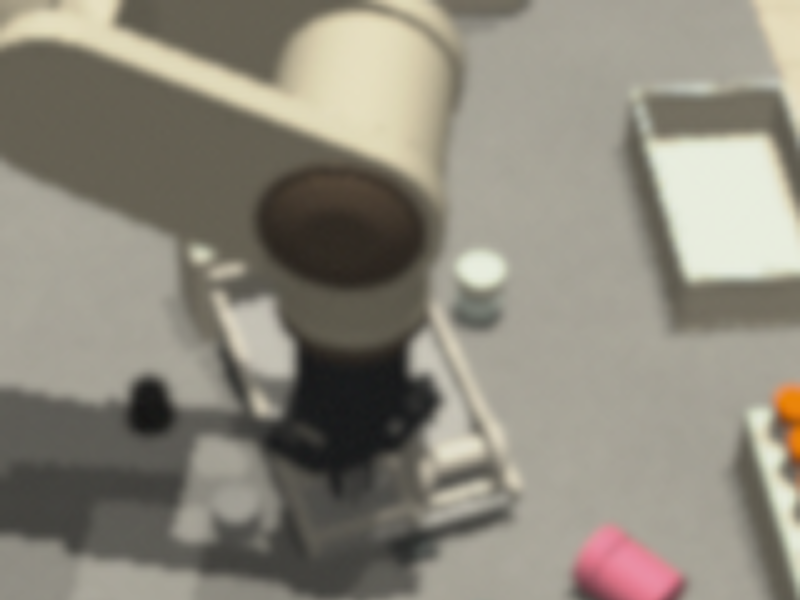

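View pics/top3.png

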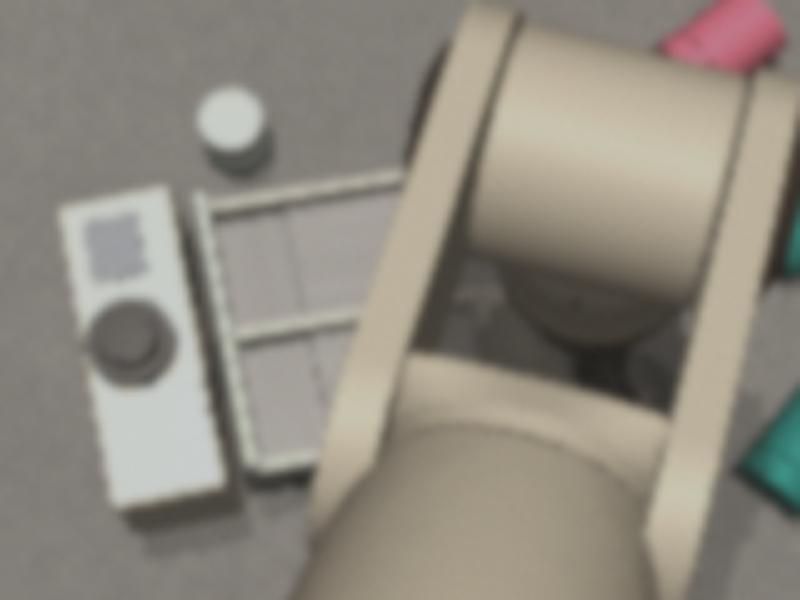

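The canister has left the foot and is moving up with the finger. The spool is still at the foot, at (460,470) in the side crop, and the contact force is only about 2 N.

```bash
python3 -m inch '{"claw":[1,1,1,1,1,1,1,1,1,1,1,1],"offset":[[-0.0005,0,-0.005],[-0.001,0,-0.01],[-0.002,0,-0.016],[-0.0025,0,-0.022],[-0.0035,0,-0.028],[-0.004,0,-0.034],[-0.005,0,-0.04],[-0.0055,0,-0.046],[-0.0065,0,-0.052],[-0.007,0,-0.058],[-0.008,0,-0.064],[-0.0085,0,-0.07]],"turn":[0,0,0,0,0,0,0,0,0,0,0,0]}'
python3 -c "
from h import *
s=r.sense();print(rel(lw(150,37,12)),s['force'])
im,d=get_image('side');cv2.imwrite('pics/side4.png',cv2.resize(im[120:240,260:420],None,fx=5,fy=5,interpolation=2)[:600])
im,d=get_image('top');cv2.imwrite('pics/top4.png',cv2.resize(im[120:240,210:370],None,fx=5,fy=5,interpolation=2))"
```

```text
t: 6.35
ee_pos: [0.5065, 0.0356, 0.0549]
orientation: [[-0.0, 0.966, 0.257], [-0.0, 0.257, -0.966], [-1.0, -0.0, 0.0]]
force: [1.1, -3.1, 1.8]
grip_width: 0.0002
[-0.0079  0.0011 -0.0624] [ 1.07913328 -3.0952121   1.83964754]
```

View pics/side4.png

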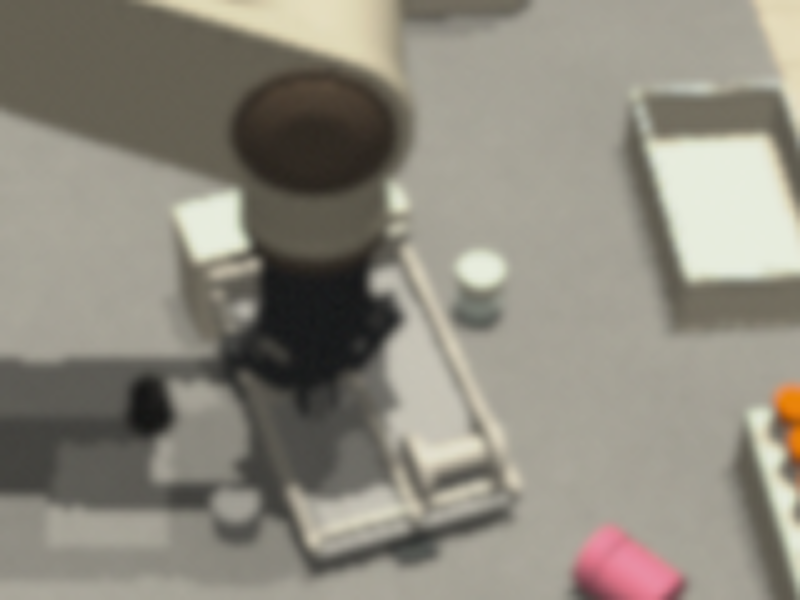

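View pics/top4.png

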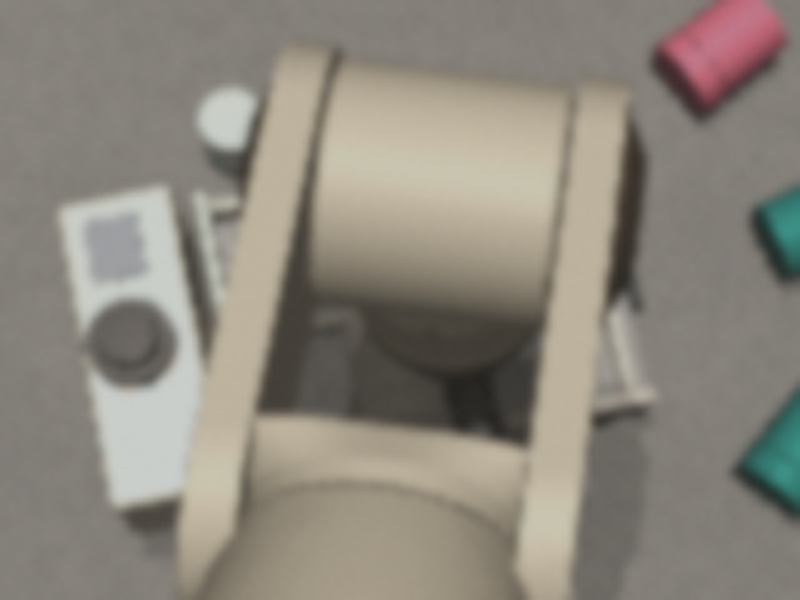

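```bash
python3 -c "
from h import *
for x in(110,122,135,182):
  print(x,(proj('top',lw(x,37,24+20))-[210,120])*5,(proj('side',lw(x,37+31,40))-[260,120])*5)"
```

```text
110 [[424.71522306 353.55660848]] [[262.62348096 374.74847361]]
122 [[402.76403968 357.32749469]] [[257.34058016 361.14033824]]
135 [[378.8981416  361.42730035]] [[251.67372799 346.54318898]]
182 [[291.86457773 376.37836974]] [[231.66072077 294.99202006]]
```

```bash
python3 -c "
from h import *
s=r.sense();print(s['t'],s['force'])
im,d=get_image('side');a=im[165:215,295:345].astype(float)*1.8;cv2.imwrite('pics/side5.png',cv2.resize(a.clip(0,255).astype('uint8'),None,fx=10,fy=10,interpolation=2))
im,d=get_image('top');a=im[170:215,240:330].astype(float)*2.;cv2.imwrite('pics/top5.png',cv2.resize(a.clip(0,255).astype('uint8'),None,fx=8,fy=8,interpolation=2))
for u in range(262,310,3):
  v=192; P=unproj('top',u,v,d[v,u]);q=P-lw(0,37,0);
  R=np.array([np.cos(th)*C,np.sin(th)*C,S]);N=np.array([-np.cos(th)*S,-np.sin(th)*S,C]);print(u,(q@R*1e3).round(),(q@N*1e3).round())
"
```

```text
6.45 [ 0.41008124  0.13711415 -0.4805308 ]
262 227.0 415.0
265 220.0 388.0
268 210.0 346.0
271 168.0 -8.0
274 160.0 -5.0
277 152.0 -5.0
280 144.0 -7.0
283 142.0 40.0
286 134.0 42.0
289 126.0 45.0
292 143.0 211.0
295 137.0 217.0
298 130.0 217.0
301 124.0 219.0
304 117.0 221.0
307 110.0 218.0
```

View pics/side5.png

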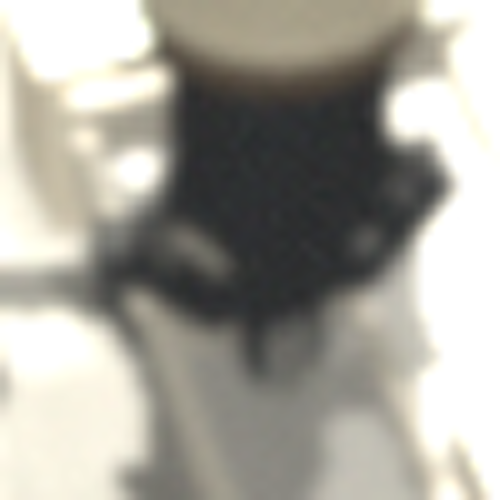

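View pics/top5.png

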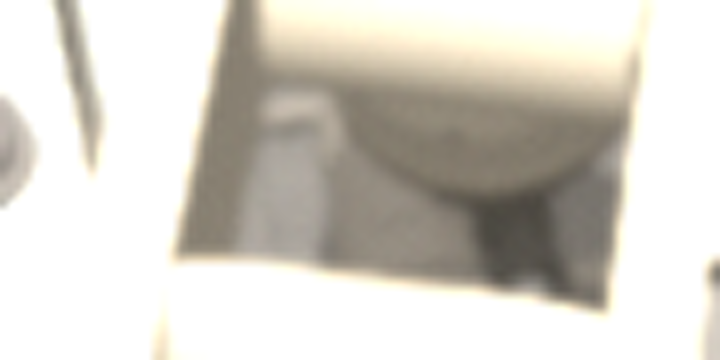

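The depth reading puts the canister's upper surface at lane x 126–142 mm and 40–45 mm above the floor. So its axis is at about 122–125 mm, right against the finger (expected 122). Continuing up, and slowing at the dip.

```bash
python3 -m inch '{"claw":[1,1,1,1,1,1,1,1,1,1,1,1],"offset":[[-0.0005,0,-0.005],[-0.001,0,-0.01],[-0.0015,0,-0.015],[-0.002,0,-0.02],[-0.003,0,-0.025],[-0.0035,0,-0.029],[-0.004,0,-0.033],[-0.0045,0,-0.037],[-0.005,0,-0.041],[-0.0055,0,-0.044],[-0.006,0,-0.047],[-0.0065,0,-0.05]],"turn":[0,0,0,0,0,0,0,0,0,0,0,0]}'
python3 -c "
from h import *
s=r.sense();print(rel(lw(150,37,12)),s['force'])
im,d=get_image('side');cv2.imwrite('pics/side6.png',cv2.resize(im[120:240,260:420],None,fx=5,fy=5,interpolation=2)[:600])
im,d=get_image('top');cv2.imwrite('pics/top6.png',cv2.resize(im[120:240,210:370],None,fx=5,fy=5,interpolation=2))"
```

```text
t: 7.75
ee_pos: [0.4936, 0.0837, 0.0613]
orientation: [[-0.0, 0.966, 0.257], [0.0, 0.257, -0.966], [-1.0, -0.0, -0.0]]
force: [-0.5, 0.4, -0.4]
grip_width: 0.0003
[-0.0016  0.0011 -0.0126] [-0.52942202  0.35532191 -0.36716181]
```

View pics/side6.png

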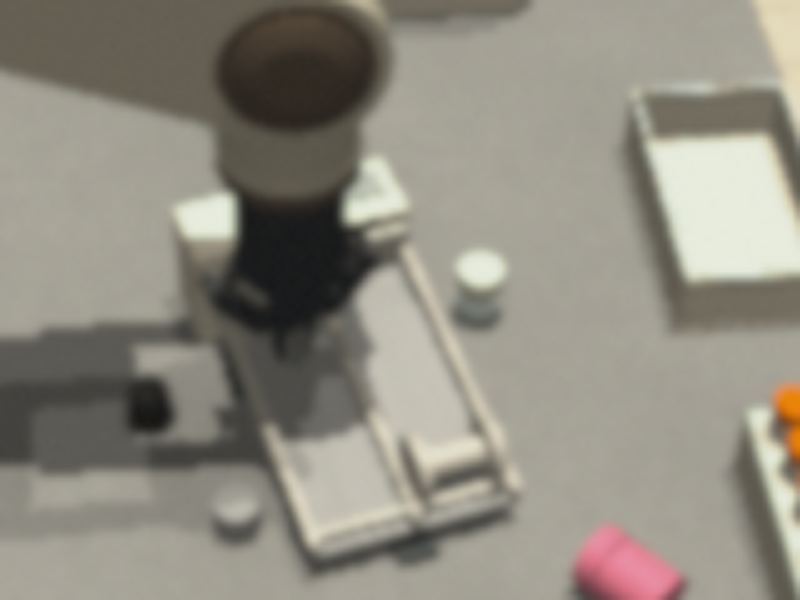

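View pics/top6.png

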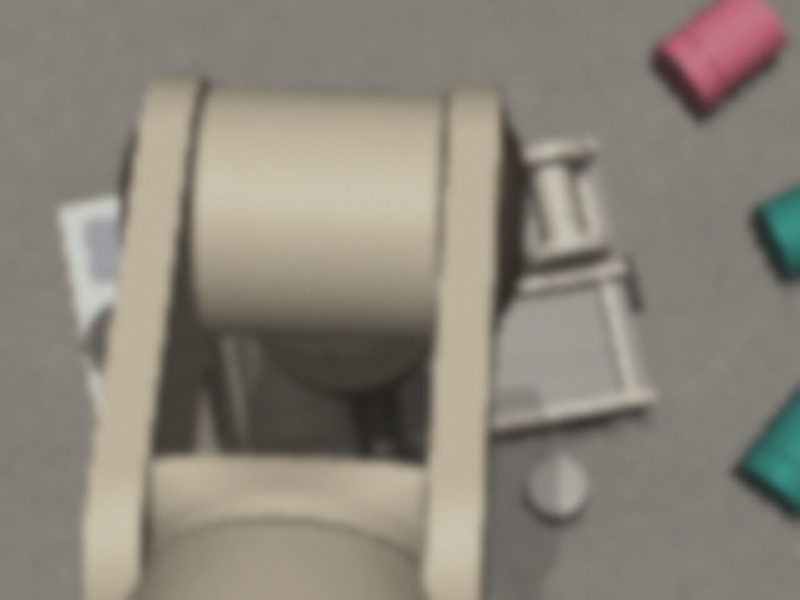

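The force has dropped to zero with the finger face at about 148 mm, so the canister has probably tipped into the dip. I'll nudge gently for a few mm more to be sure.

```bash
python3 -m inch '{"claw":[1,1,1,1,1],"offset":[[-0.0003,0,-0.002],[-0.0006,0,-0.004],[-0.0009,0,-0.006],[-0.001,0,-0.0075],[-0.001,0,-0.0075]],"turn":[0,0,0,0,0]}'
python3 -m inch '{"claw":[1,1,1,1,1,1],"offset":[[0,0,0.01],[0.0,0,0.025],[-0.01,0,0.035],[-0.045,0,0.04],[-0.09,0,0.04],[-0.13,0,0.03]],"turn":[0,0,0,0,0,0]}'
python3 -c "
from h import *
s=r.sense();print(s['force'])
im,d=get_image('side');cv2.imwrite('pics/side7.png',cv2.resize(im[120:240,260:420],None,fx=5,fy=5,interpolation=2)[:600])
im,d=get_image('top');cv2.imwrite('pics/top7.png',cv2.resize(im[120:240,210:370],None,fx=5,fy=5,interpolation=2))
b=W(np.array([.135,0,.15]),th,o)[0];print(b,rel(b))"
```

```text
t: 8.35
ee_pos: [0.4919, 0.0908, 0.0624]
orientation: [[0.0, 0.966, 0.257], [-0.0, 0.257, -0.966], [-1.0, 0.0, 0.0]]
force: [0.6, -0.2, 0.7]
grip_width: 0.0001
t: 8.95
ee_pos: [0.4998, 0.06, 0.1949]
orientation: [[0.001, 0.967, 0.255], [-0.0, 0.255, -0.967], [-1.0, 0.0, 0.0]]
force: [0.0, 0.6, -0.3]
grip_width: -0.0002
[ 0.00210366  0.5799888  -0.27511742]
[0.50035091 0.20916162 0.15      ] [ 0.0485  0.0365 -0.1434]
```

View pics/side7.png

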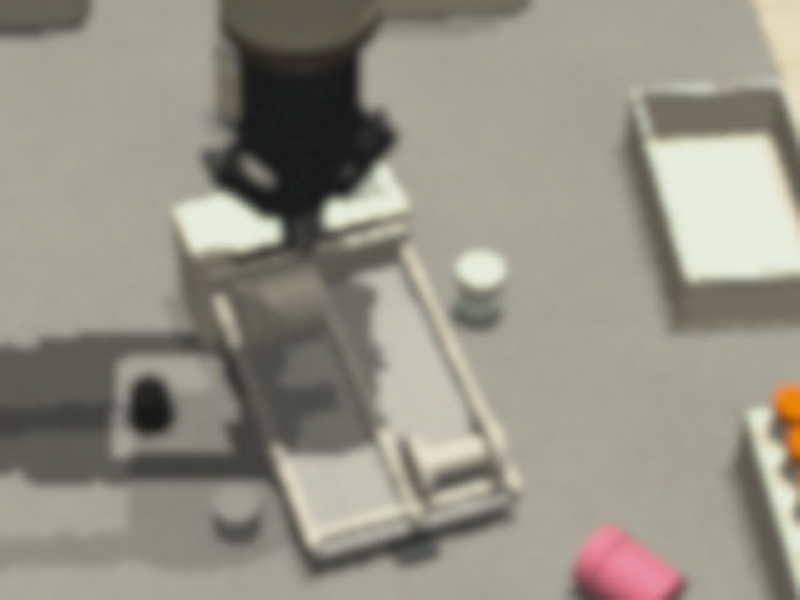

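View pics/top7.png

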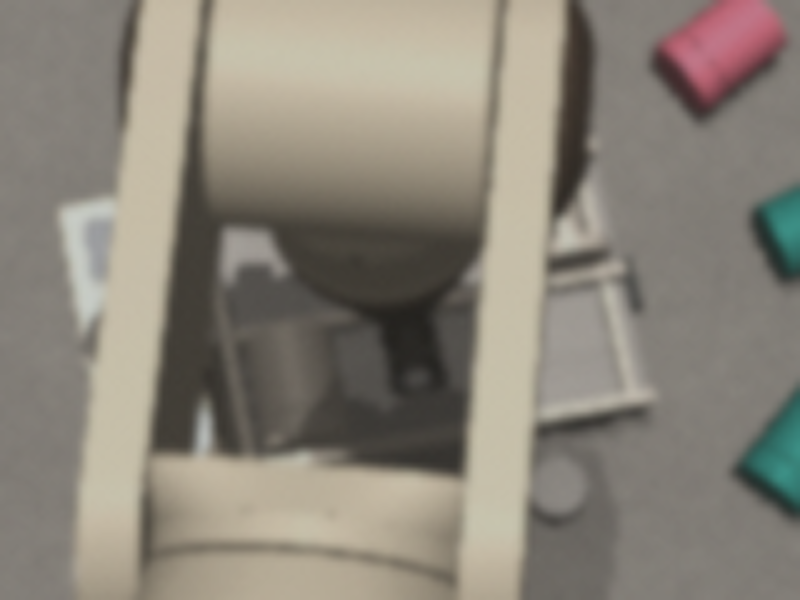

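The canister sits in the seat, straight across the lane, at (290,380) in the top crop (a seated part should show at about (292,376)). The spool hasn't moved. Now the button.

```bash
python3 -m inch '{"claw":[1,1,1,1,1,1,1],"offset":[[0,0.01,-0.035],[0,0.02,-0.075],[0,0.03,-0.11],[0.01,0.036,-0.135],[0.03,0.036,-0.143],[0.045,0.036,-0.143],[0.045,0.036,-0.143]],"turn":[0,0,0,0,0,0,0]}'
python3 -c "
from h import *
b=W(np.array([.135,0,.115]),th,o)[0];print(b,rel(b),r.sense()['force'])
im,d=get_image('side');cv2.imwrite('pics/side8.png',cv2.resize(im[100:220,260:420],None,fx=5,fy=5,interpolation=2)[:600])"
```

```text
t: 9.75
ee_pos: [0.497, 0.2084, 0.1458]
orientation: [[-0.003, 0.966, 0.257], [-0.001, 0.257, -0.966], [-1.0, -0.003, 0.0]]
force: [-0.3, 0.0, 1.1]
grip_width: -0.0
[0.50035091 0.20916162 0.115     ] [0.0308 0.0035 0.0001] [-0.30723097  0.005213    1.1381804 ]
```

View pics/side8.png

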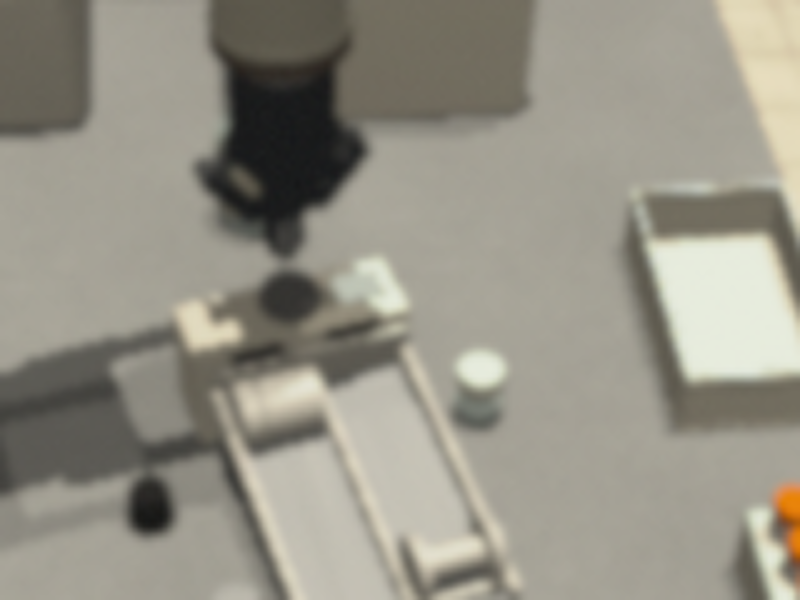

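The canister is seated at (280,400), and the fingers are above the button at (290,290). Descending in small steps and watching the force.

```bash
python3 -m inch '{"claw":[1,1,1,1,1,1],"offset":[[0.01,0.001,0],[0.02,0.002,0],[0.026,0.002,0],[0.029,0.002,0],[0.031,0.002,0],[0.033,0.002,0]],"turn":[0,0,0,0,0,0]}'
```

```text
t: 10.4
ee_pos: [0.4996, 0.2096, 0.1144]
orientation: [[0.0, 0.966, 0.257], [-0.0, 0.257, -0.966], [-1.0, 0.0, 0.0]]
force: [-2.2, -0.4, 2.6]
grip_width: -0.0002
```

```bash
python3 -m inch '{"claw":[1,1,1],"offset":[[0.001,0,0],[0.002,0,0],[0.002,0,0]],"turn":[0,0,0]}'; python3 -m inch '{"claw":[1,1,1],"offset":[[0.001,0,0],[0.002,0,0],[0.002,0,0]],"turn":[0,0,0]}'; python3 -m inch '{"claw":[1,1,1],"offset":[[0.001,0,0],[0.002,0,0],[0.002,0,0]],"turn":[0,0,0]}'
```

```text
t: 10.7
ee_pos: [0.4996, 0.2096, 0.1124]
orientation: [[0.0, 0.966, 0.257], [-0.0, 0.257, -0.966], [-1.0, 0.0, 0.0]]
force: [-0.4, -2.2, 3.4]
grip_width: 0.0001
t: 11.0
ee_pos: [0.4996, 0.2097, 0.1109]
orientation: [[0.001, 0.966, 0.257], [-0.0, 0.257, -0.966], [-1.0, 0.0, 0.0]]
force: [-3.7, -2.7, 9.5]
grip_width: -0.0001
t: 11.3
ee_pos: [0.4999, 0.2097, 0.1105]
orientation: [[0.002, 0.966, 0.257], [0.0, 0.257, -0.966], [-1.0, 0.002, 0.0]]
force: [-12.7, -4.6, 31.3]
grip_width: -0.0001
```

The force rose from 3 N to 31 N at z of about 0.1105, so the button is on its hard stop and fully down. Releasing upward.

```bash
python3 -m inch '{"claw":[1,1,1,1,1,1,1,1],"offset":[[-0.004,0,0],[-0.012,0,0],[-0.03,0,0],[-0.07,0,0],[-0.11,0,0],[-0.12,-0.04,0],[-0.12,-0.08,0],[-0.12,-0.12,0]],"turn":[0,0,0,0,0,0,0,0]}'
python3 -m inch '{"claw":[1,1,1,1,1,1],"offset":[[0,-0.04,0],[0,-0.08,0],[0,-0.12,0],[0,-0.16,0],[0,-0.16,0],[0,-0.16,0]],"turn":[0,0,0,0,0,0]}'
python3 -c "
from h import *
print(r.sense()['force'],r.sense()['t'])
im,d=get_image('side');cv2.imwrite('pics/side9.png',cv2.resize(im[100:240,260:420],None,fx=4.2,fy=4.2,interpolation=2)[:600])
im,d=get_image('top');cv2.imwrite('pics/top9.png',cv2.resize(im[120:260,210:410],None,fx=4,fy=4,interpolation=2)[:600])
u,v=np.round(proj('side',W(np.array([.135,0,.115]),th,o))[0]).astype(int);print(np.median(unproj('side',u,v,d[v,u])) if 0 else '')
d2=d;u,v=np.round(proj('top',W(np.array([.135,0,.115]),th,o))[0]).astype(int);print('button z',unproj('top',u,v,np.median(d[v-1:v+2,u-1:u+2])))
for l in('canister_center','spool_center','small_jar','weight','funnel_stopper','reagent'):
  for n in('top','side'): print(n,l,[(np.round(x['xyz'],3).tolist(),round(x['score'],2)) for x in models.tip_of(n,l)[:4]])
print(lw(182,37,19))
"
```

```text
t: 12.1
ee_pos: [0.3823, 0.1785, 0.2284]
orientation: [[0.0, 0.966, 0.257], [0.0, 0.257, -0.966], [-1.0, 0.0, -0.0]]
force: [-1.3, -0.8, 1.1]
grip_width: -0.0001
t: 12.7
ee_pos: [0.2289, 0.1377, 0.2288]
orientation: [[0.002, 0.966, 0.257], [0.001, 0.257, -0.966], [-1.0, 0.002, -0.0]]
force: [0.8, -0.4, 0.6]
grip_width: -0.0004
[ 0.84042239 -0.35801     0.61211091] 12.7

button z [0.49897891 0.20932119 0.11620654]
top canister_center [([0.489, 0.121, 0.073], 0.77), ([0.61, -0.162, 0.024], 0.68), ([0.707, -0.102, 0.025], 0.67)]
side canister_center [([0.607, -0.162, 0.026], 0.89), ([0.484, 0.12, 0.072], 0.77), ([0.708, -0.103, 0.023], 0.72), ([0.477, -0.155, 0.024], 0.54)]
top spool_center [([0.6, -0.013, 0.057], 0.79)]
side spool_center [([0.6, -0.016, 0.057], 0.66)]
top small_jar [([0.643, 0.169, 0.0], 0.65)]
side small_jar [([0.642, 0.176, -0.002], 0.47)]
top weight [([0.445, -0.021, 0.0], 0.62)]
side weight [([0.448, -0.02, -0.0], 0.54)]
top funnel_stopper [([0.387, 0.084, -0.0], 0.7)]
side funnel_stopper [([0.391, 0.082, -0.0], 0.59), ([0.293, -0.276, 0.003], 0.56)]
top reagent [([0.49, 0.425, 0.003], 0.86)]
side reagent [([0.489, 0.427, 0.004], 0.68)]
[0.48376067 0.12588128 0.07421095]
```

View pics/side9.png

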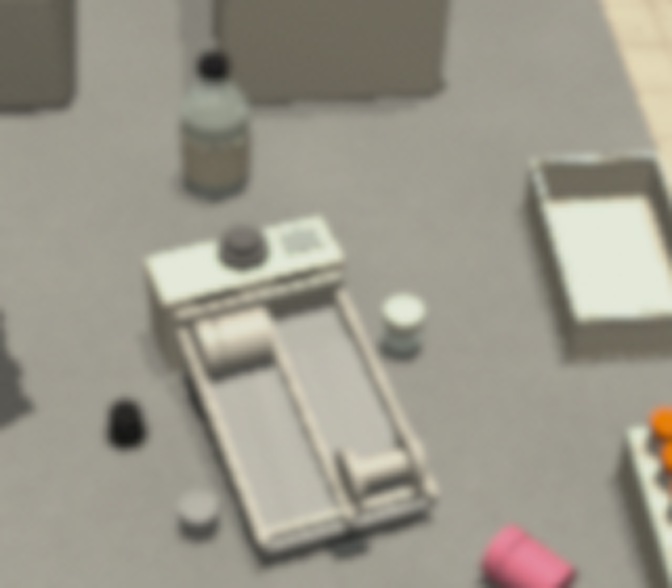

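View pics/top9.png

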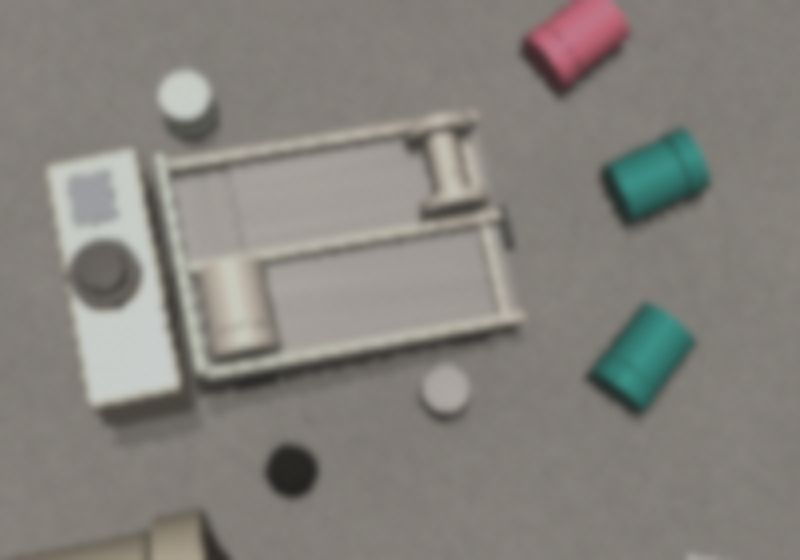

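```bash
python3 -c "
from h import *
ticket.close_job();print(r.sense()['t'])"
```

```text
the job is handed in; nothing more can be done
the job is handed in; nothing more can be done
```

The canister is in the dip at the top of its lane and the button has been pressed fully down and released. I handed the job in at about 13 s of the 48 s allowed.

- **Canister:** I pushed it up the lane with closed fingertips. The push force read about 3 N where I checked it on the slope, and zero once the canister tipped into the dip. The final pictures show it straight across the lane, still seated about 4 s after I let go. The networks put its centre at (0.484–0.489, 0.120–0.121, 0.072), against an expected (0.484, 0.126, 0.074). That is about 5 mm short along the lane, slightly more than their stated error of about 4 mm.
- **Button:** The force rose sharply to 31 N at a fingertip height of about 110.5 mm, so I took that as its stop. That is about 5.7 mm below the button's resting height as measured by the depth camera. The camera read 116 mm again after release. I did not measure the button joint itself.
- **Other things:** The spool is still at its foot. The jar, weight, stopper and reagent bottle came out within a few mm of their first readings, and the pink and turquoise parts show no change in the pictures. I did not re-measure the beaker, wash bottle or spatula, but the arm never went near them.

The robot was clear of everything at the end.

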